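# Pack the forceps and snap the slide-top case shut

## Task

Put the steel forceps that lie in front of the case, near the edge of the bench, away in the open slide-top instrument case, lying flat inside and let go. Then slide the blue lid along its channel, over the springy ridge at the mouth, until it is fully home: press it gently but firmly against the soft bumper hidden under the hood for a moment, without ramming it, and let go. Leave the black marker alone.

Things in the scene. Friction and masses are not known exactly. Their poses are not given: they have to be found in the camera images.
- case: White slide-top case, fixed, 96 wide (x) x 246 long (y) x 34 mm high. Origin: centre of its underside; z up; the lid closes along +y. Inside: floor z = 4, x = -38 to 38, y = -115 to 115 mm. Far end: hood over y = 97 to 123. Lid channel along both sides: ledge at z = 26, fences with 1 mm play, lips from z = 31.2 to 34.2 that leave the top open for x = -38.5 to 38.5. Smooth plastic, friction 0.3.
- case_bay (a point): Point on the case's floor at its x = 0, y = 20, z = 4 mm, axes as the case's: the middle of the part that is open from above at the start. The open part runs from the lid's leading edge (case y = -73 to -58 mm) to the hood (y = 97 mm): the forceps fit there lengthwise, centred on this point.
- ridge_top (a point): Top of the grey round ridge across the sill of the case's mouth (case y = -119, z = 24.8 mm), axes as the case's. It springs down and up again. A snap rib under the lid, 27 mm behind lid_bar, meets it when lid_bar is at about case y = -96 mm, tops it at -92, is clear at -88. Getting over takes a push of about 5 to 12 N, felt as a rise and a drop; then the lid runs easily for 2 to 12 mm.
- lid_bar (a point): Centre of the upright bar on the blue lid: 50 mm (x) x 10 mm (y) x 16 mm high, standing on the lid's top, which is 8 mm below this point. The lid is closed by pushing or gripping this bar and moving along the case's +y, near the bar's middle. Lid: loose, 100 g, 85 x 218 x 4 mm, trailing edge 35 mm behind (-y). Lid axes, parallel to the case's. At the start this end sticks out and droops 5 mm.
- lid_nose (a point): Middle of the lid's leading edge, 183 mm ahead (+y) of lid_bar and 10 mm lower; it is already in the channel and starts at case y = -73 to -58 mm. Home is where it presses on the bumper under the hood.
- bumper_mount: Mount of the rubber bumper, under the hood (case y = 115, z = 25 mm). The bumper's face is hidden, set differently each time and not measured: the lid first touches it with lid_bar anywhere from case y = -85 to -75 mm. It gives 1 mm per 8 N. Home = pressed with at least 5 N for 0.25 s; over 20 N damages it. Let go, it pushes the lid back by its squeeze; the ridge keeps the lid shut.
- forceps_mid (a point): Centre (half-way up) of the loose steel forceps lying flat on the bench between the case and the front edge: 138 mm long along its y axis, 21 mm wide (x) at the middle, 9 mm high, 22 g. Grip across the width at the middle.
- marker_mid (a point): Centre of the loose black marker pen on the bench, 131 mm long along its y axis, 10 mm thick. Leave it where it is.
Mind the look-alikes: they are no part of the job. What is shaped like the part that bears forceps_mid but green is not meant.

How it is judged:
By the outcome, as a careful person would: the job done as asked, in the order asked, and still so for the second after the job is handed in, with the robot touching nothing.
It also fails if it takes over 72 s, if anything falls off the work surface, if the arm or the gripper's body presses on something with over 40 N, if the wrist force passes 120 N, or if a joint passes its speed limit or range.

## Robot

A 7-joint arm with a two-finger parallel gripper is mounted at the origin on a cart in front of the work surface, level with it; the furniture and walls round the work are solid. World frame = base frame: x ahead of the robot, y to its left, z up, the work surface at z = 0. Lengths are in m, angles in degrees, forces in N, time in s.
With the tool pointing down it reaches from about 0.4 to 0.85 m from the base axis. Payload 6.9 kg.
Tool frame: the origin (TCP) lies midway between the tips of the shut fingers; the grasp point (between the pads) lies 19 mm behind it; z points along the fingers, y is the line along which they close (so a half turn about z gives the same grasp; the last joint's range is limited). The gripper opens to 85 mm and grips with 20 to 120 N. Pads are 22 mm wide; open, the fingers measure 114 mm over their backs; the gripper's body (76 mm by 85 mm) begins 54 mm behind the grasp point. The pads swing forward as they close: fully open they stand 13 mm farther back than shut.
Start: joints at [-58.356, 29.078, -13.613, 85.955, 7.202, 65.827, -8.869], TCP at [0.27, 0.564, 0.231] pointing down, gripper open.
Joint ranges: [-176.47, 176.47], [-13.61, 117.27], [-81.72, 77.17], [0.22, 143.17], [-87.28, 267.28], [10, 112.55], [-165.47, 165.47]. Speed limits (degrees/s): [136.94, 136.94, 180, 180, 180, 180, 180].

## Interface

Orientations are given as [roll, pitch, yaw] about the fixed x, y, z axes, in that order (R = Rz(yaw) Ry(pitch) Rx(roll)).
In Python, from bench import r, kin, optics, readout gives the robot as it stands. The module is installed in compiled form; this text tells all that it offers. Calls block until the motion is done:
- r.reach(position, orientation): joint-space move of the TCP to a pose.
- r.line_to(position, feed=0.15, attitude=None, guard=None): straight line of the TCP; attitude=None keeps the orientation; feed is the mean speed in m/s. With guard (N) it stops when the force on the tool has changed by that much, and returns True; else False.
- r.goto_joints(angles): joint-space move.
- r.release() and r.clamp(grasp_force=None): open the fingers fully, or close them until they stop; grasp_force is the grip in N (None keeps the last).
- r.wait(seconds).
- kin.ik(position, orientation): joint angles nearest the present ones, or None.
- optics.grab_frame(name): name is "side" or "top" or "wrist"; returns a dict with "frame" (400x640x3 uint8, red, green, blue), "vertical_fov" (degrees; the focal length in pixels is half the picture's height over the tangent of half this angle, whatever the lens; pixels are square), "cx", "cy" (the principal point, pixels), "dist" ([k1, k2, p1, p2, k3] as OpenCV has them; the pictures are not rectified), "origin" and "rotation" of the camera in the world. Camera axes: x right, y down, z forward; pixel columns grow to the right and rows downward; lengths in m; the calibration is good to about 2 mm. A picture is of the moment at which its call begins. There is no depth.
A pose or a line that the arm cannot do raises r.PlanningError and nothing moves.
- r.job_done(): hands the job in; it is judged then, once.
Readings, each from a call of its own:
- readout.get_t(): time.
- readout.get_joints(): joint angles.
- readout.get_qd(): joint speeds.
- readout.get_joint_efforts(): joint torques, N m.
- readout.get_tool_pos(): TCP position.
- readout.get_eef_rot(): TCP orientation.
- readout.get_contact_force(): force on the tool from outside, world axes, zero at the start.
- readout.get_wrist_torque(): the same for the moment, N m.
- readout.get_grip_width(): finger opening in m.
- readout.get_grasp_force(): force on a finger pad.
Only numpy, scipy, OpenCV 4.12 (cv2) and the standard library are available. Lean on these libraries where they do the work, as an engineer would, in place of code of your own. Each camera call takes 0.05 s, during which the arm holds its last target. There are 200 camera calls.

## Working session

There is one attempt and no reset: what is moved stays moved. The work goes in short steps, each a Python script; the robot and the scene stay as the last script left them, time stands still between calls to the robot, and variables do not carry over. Pictures are saved under pics/ and viewed, at most 10 in all, crops included, and the job is handed in when it is done.

```bash
mkdir -p pics; cat > h.py <<'E'
import numpy as np, cv2
from bench import r, kin, optics, readout
def cam(n):
    d=optics.grab_frame(n); im=d["frame"]; f=im.shape[0]/2/np.tan(np.radians(d["vertical_fov"]/2))
    d["K"]=np.array([[f,0,d["cx"]],[0,f,d["cy"]],[0,0,1]]); d["D"]=np.array(d["dist"],float)
    d["R"]=np.array(d["rotation"]); d["o"]=np.array(d["origin"]); return d
def px2plane(d,uv,z):
    uv=np.array(uv,float).reshape(-1,1,2)
    n=cv2.undistortPoints(uv,d["K"],d["D"])[:,0]
    w=np.c_[n,np.ones(len(n))]@d["R"].T
    return d["o"]+w*((z-d["o"][2])/w[:,2])[:,None]
def proj(d,P):
    R=d["R"].T; return cv2.projectPoints(np.array(P,float).reshape(-1,1,3),cv2.Rodrigues(R)[0],-R@d["o"],d["K"],d["D"])[0][:,0]
def save(d,p): cv2.imwrite(p,d["frame"][:,:,::-1])
E
python3 - <<'E'
from h import *
import pickle
for n in ("top","side"):
    d=cam(n); save(d,f"pics/{n}0.png"); pickle.dump(d,open(n+"0.pkl","wb")); print(n,d["o"],d["R"].round(3).tolist(),d["K"][0,0])
print(readout.get_eef_rot(),readout.get_t())
E
```

```text
top [ 0.45732422 -0.0567801   1.18186466] [-177.593, -1.306, -90.963] 493.03551186054864
side [ 0.49413852 -0.91926465  0.56319282] [-121.068, 0.372, -1.35] 404.6635660663666
[-1.79909008e+02  1.10611459e-03  1.54401424e+02] 0.1
```

View pics/top0.png

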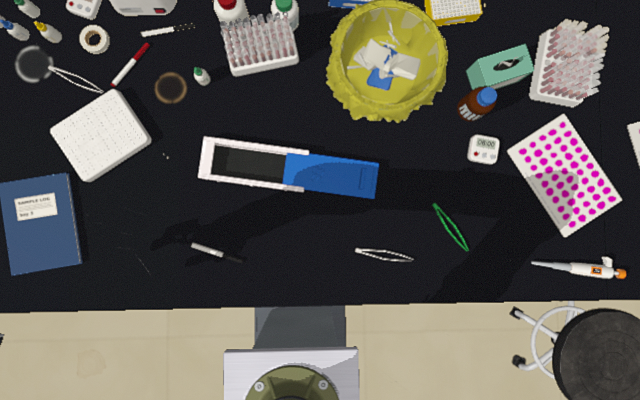

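View pics/side0.png

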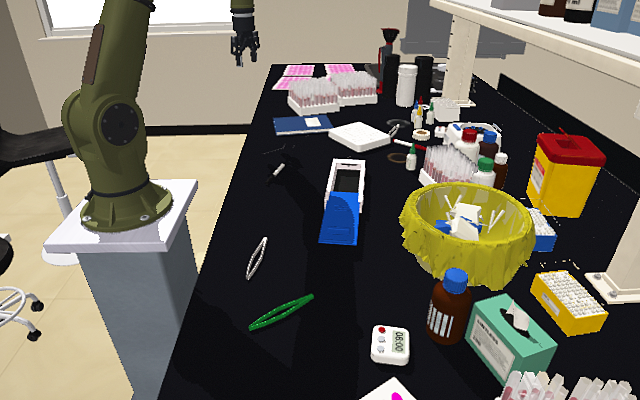

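The top view shows the forceps at about (384,255), green decoy at (451,228), marker at (214,250), case from (200,160) to the lid's end at (378,180), closing toward image-left. The side view agrees, with the forceps at (257,258).

```bash
cat >> h.py <<'E'
from scipy.spatial.transform import Rotation as Rot
_cam=cam
def cam(n):
    d=_cam(n)
    if d["R"].shape==(3,): d["R"]=Rot.from_euler("xyz",d["R"],degrees=True).as_matrix()
    return d
def blob(mask,roi):
    x0,y0,x1,y1=roi; m=np.zeros(mask.shape,np.uint8); m[y0:y1,x0:x1]=mask[y0:y1,x0:x1]
    cs=cv2.findContours(m,cv2.RETR_EXTERNAL,cv2.CHAIN_APPROX_NONE)[0]
    return max(cs,key=cv2.contourArea)
E
cat > m1.py <<'E'
from h import *
d=cam("top"); im=d["frame"].astype(int); mn=im.min(2)
c=blob((mn>70).astype(np.uint8),(350,240,420,270))
P=px2plane(d,c[:,0],0.0045)[:,:2]; print("forceps",cv2.minAreaRect((P*1000).astype(np.float32)))
blue=((im[...,2]>100)&(im[...,0]<90)).astype(np.uint8)
c=blob(blue,(270,140,390,205)); P=px2plane(d,c[:,0],0.028)[:,:2]; print("lid",cv2.boxPoints(cv2.minAreaRect((P*1000).astype(np.float32))))
c=blob(((mn>90)|(blue>0)).astype(np.uint8),(190,120,390,205)); P=px2plane(d,c[:,0],0.034)[:,:2]
w=blob((mn>130).astype(np.uint8),(190,120,320,205)); P=px2plane(d,w[:,0],0.034)[:,:2]; print("case",cv2.boxPoints(cv2.minAreaRect((P*1000).astype(np.float32))))
d=cam("wrist"); tp=np.array(readout.get_tool_pos()); T=Rot.from_euler("xyz",readout.get_eef_rot(),degrees=True).as_matrix()
print("wristcam in tool",T.T@(d["o"]-tp),(T.T@d["R"]).round(3),d["K"][0,0])
E
python3 m1.py
```

```text
forceps ((368.7042541503906, -227.439208984375), (140.4472198486328, 24.108768463134766), 83.2931900024414)
lid [[ 5.0219421e+02 -2.0319670e+02]
 [ 5.8743030e+02 -2.1636227e+02]
 [ 6.2084473e+02 -3.1784058e-02]
 [ 5.3560864e+02  1.3133789e+01]]
case [[519.27795  -37.109337]
 [618.8154   -51.95347 ]
 [655.27686  192.53891 ]
 [555.7394   207.38303 ]]
wristcam in tool [ 0.08088551 -0.00035228 -0.14185643] [[-0.    -0.948 -0.318]
 [ 1.     0.    -0.001]
 [ 0.001 -0.318  0.948]] 344.94528747442683
```

```bash
python3 - <<'E'
from h import *
for yaw in (83.3,-96.7):
    for p in ([.369,-.227,.15],[.369,-.227,.004],[.59,.098,.1],[.545,-.18,.03],[.575,-.01,.03]):
        q=kin.ik(p,[180,0,yaw]); print(yaw,p,None if q is None else np.round(q,0))
r.reach([.369,-.227,.16],[180,0,83.3])
d=cam("wrist"); save(d,"pics/w1.png"); print(readout.get_t())
im=d["frame"].astype(int); mn=im.min(2)
c=blob((mn>70).astype(np.uint8),(60,10,580,390))
P=px2plane(d,c[:,0],0.0045)[:,:2]; print("forceps",cv2.minAreaRect((P*1000).astype(np.float32)),cv2.minAreaRect(c))
E
```

```text
83.3 [0.369, -0.227, 0.15] [-10.  27.  55. 121. -30.  47.  57.]
83.3 [0.369, -0.227, 0.004] [ 27.  33.   2. 129.  -3.  18.  25.]
83.3 [0.59, 0.098, 0.1] [-18.  34.   9. 100.  -7.  46. -12.]
83.3 [0.545, -0.18, 0.03] [  9.  38.  12. 107. -12.  36.  21.]
83.3 [0.575, -0.01, 0.03] [ -8.  38.  11. 107. -12.  36.   3.]
-96.7 [0.369, -0.227, 0.15] [ -15.   32.   66.  121.  -38.   52. -114.]
-96.7 [0.369, -0.227, 0.004] [ 51.  36. -33. 129.  46.  27. 154.]
-96.7 [0.59, 0.098, 0.1] [ 10.  37. -35. 100.  27.  52. 136.]
-96.7 [0.545, -0.18, 0.03] [ 35.  40. -30. 107.  30.  41. 161.]
-96.7 [0.575, -0.01, 0.03] [ 19.  41. -33. 107.  32.  42. 141.]
3.0667
forceps ((193.2889404296875, -243.1235809326172), (369.3700866699219, 158.25845336914062), 69.59281158447266) ((136.0, 181.0), (342.0, 152.0), 90.0)
```

View pics/w1.png

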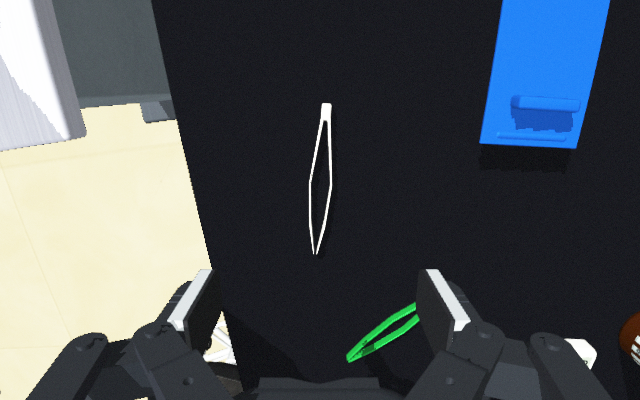

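The wrist view shows the forceps from (326,104) to (314,254), clear of neighbours, and the blue lid with its bar at (545,103).

```bash
cat > g.py <<'E'
from h import *
d=cam("wrist"); im=d["frame"].astype(int); mn=im.min(2)
c=blob((mn>70).astype(np.uint8),(285,90,355,268))
P=px2plane(d,c[:,0],0.0045)[:,:2]; (ctr,sz,a)=cv2.minAreaRect((P*1000).astype(np.float32)); print("forceps",ctr,sz,a)
b=cv2.boxPoints((ctr,sz,a)); e=[b[1]-b[0],b[2]-b[1]]; v=max(e,key=np.linalg.norm); v=v*np.sign(v[1])
yaw=np.degrees(np.arctan2(v[1],v[0])); x,y=np.array(ctr)/1000; print("yaw",yaw, "expected px of TCP axis",proj(d,[x,y,.0045]))
assert abs(x-.369)<.012 and abs(y+.227)<.012 and 74<yaw<92
r.line_to([x,y,.08],attitude=[180,0,yaw])
hit=r.line_to([x,y,.003],feed=.06,guard=6)
print("hit",hit,readout.get_tool_pos(),readout.get_contact_force())
r.clamp(30); print("w",readout.get_grip_width(),readout.get_grasp_force(),readout.get_contact_force())
r.line_to([x,y,.13])
d=cam("wrist"); save(d,"pics/w2.png"); print(readout.get_grip_width(),readout.get_t(),readout.get_eef_rot())
E
python3 g.py
```

```text
forceps (371.9263916015625, -226.51107788085938) (140.24537658691406, 20.576353073120117) 82.87684631347656
yaw 82.876854 expected px of TCP axis [[320.52891709 183.29648654]]
hit False [ 0.37210842 -0.22660694  0.00327285] [ 0.55471424  0.21892494 -0.20562624]
w 0.019242778734414868 29.330075634206878 [-0.96517117 -0.04329875  4.98366925]
0.019294395426327837 6.8917 [-1.79922194e+02 -2.75790892e-02  8.28788438e+01]
```

View pics/w2.png

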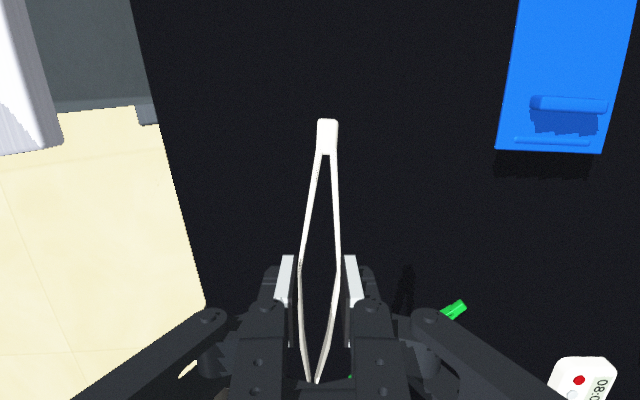

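The forceps are held square between the pads (320,270), gap 19 mm.

```bash
python3 - <<'E'
from h import *
import pickle
r.line_to([.45,-.1,.3],feed=.3); r.reach([.578,.0,.28],[180,0,81.3])
d=cam("wrist"); save(d,"pics/w3.png"); print(readout.get_t(),d["o"]); pickle.dump(d,open("w3.pkl","wb"))
E
```

```text
8.5333 [0.59099211 0.07892635 0.42062633]
```

View pics/w3.png

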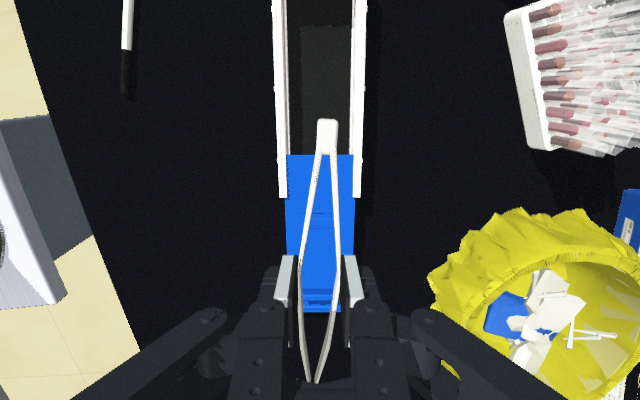

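The view shows the case's side walls (columns 272–280 and 355–367), the mouth end at row 197, the lid's nose at row 154, and the bar near row 295.

```bash
cat > c.py <<'E'
from h import *
import pickle
d=pickle.load(open("w3.pkl","rb")); im=d["frame"].astype(int); mn=im.min(2)
w=mn>110; L=[];R=[]
for v in range(5,190):
    c=np.where(w[v,262:375])[0]+262; L.append((c[0]-.5,v)); R.append((c[-1]+.5,v))
def fit(P):
    l=cv2.fitLine((P[:,:2]*1000).astype(np.float32),cv2.DIST_HUBER,0,.1,.01).ravel(); s=np.sign(l[1]); return l[2:],l[:2]*s
pl,dl=fit(px2plane(d,L,.0342)); pr,dr=fit(px2plane(d,R,.0342)); print("dirs",np.degrees(np.arctan2(dl[1],dl[0])),np.degrees(np.arctan2(dr[1],dr[0])))
u=dl+dr; u/=np.linalg.norm(u); n=np.array([u[1],-u[0]]) # case +x
print("width",(pr-pl)@n); mid=((pl+pr)@n)/2
def row(c0,c1,m,lo,hi): return np.median([lo+np.where(m[lo:hi,c])[0][-1]+.5 for c in range(c0,c1)])
ml=row(281,285,w,150,215); mr=row(355,359,w,150,215)
e=[px2plane(d,[(283,ml)],.0342)[0,:2]*1000@u, px2plane(d,[(357,mr)],.0342)[0,:2]*1000@u]; print("mouth rows",ml,mr,e)
O=n*mid+u*(np.mean(e)+123); yaw=np.degrees(np.arctan2(u[1],u[0]))
print("case origin",O,"tool yaw",yaw)
blue=(im[...,2]>100)&(im[...,0]<90)&(im[...,2]-im[...,0]>70)
f=lambda p:((p[:,:2]*1000-O)@np.c_[n,u]).round(1)
for c in (295,305,345): 
    k=np.where(blue[140:330,c])[0]+140; print("lid nose/tail",c,k[0],k[-1],f(px2plane(d,[(c,k[0])],.030)),f(px2plane(d,[(c,k[-1])],.025)))
t=pickle.load(open("top0.pkl","rb")); t["R"]=Rot.from_euler("xyz",t["R"],degrees=True).as_matrix()
tm=t["frame"].astype(int); b=blob(((tm[...,2]>100)&(tm[...,0]<90)).astype(np.uint8),(270,140,390,205))
q=f(px2plane(t,b[:,0],.026)); print("top lid y range",q[:,1].min(),q[:,1].max(),"x",q[:,0].min(),q[:,0].max())
wc=blob((tm.min(2)>130).astype(np.uint8),(190,120,320,205)); q=f(px2plane(t,wc[:,0],.034)); print("top case",q.min(0),q.max(0))
np.savez("case.npz",O=O,u=u,n=n,yaw=yaw)
E
python3 c.py
```

```text
dirs 81.54763 81.31518
width 96.42542
mouth rows 197.5 197.5 [np.float64(43.01172267616825), np.float64(42.67482357074006)]
case origin [590.52135995  78.73844209] tool yaw 81.43141
lid nose/tail 295 155 254 [[-27.7 -73.2]] [[ -31.4 -201.5]]
lid nose/tail 305 155 312 [[-16.3 -73.3]] [[ -20.3 -289.9]]
lid nose/tail 345 154 254 [[ 29.4 -72.3]] [[  32.4 -201.7]]
top lid y range -292.5 -73.0 x -44.9 41.8
top case [ -53.5 -125.1] [ 47.3 122.1]
```

```bash
cat > p.py <<'E'
from h import *
z=np.load("case.npz"); W=lambda x,y,h:[*((z["O"]+z["n"]*x+z["u"]*y)/1000),h/1000]
att=[180,0,float(z["yaw"])]
r.line_to(W(0,14,150),feed=.25,attitude=att)
r.line_to(W(0,14,60),feed=.15); print(r.line_to(W(0,14,35),feed=.05,guard=6))
r.wait(.3); print(readout.get_tool_pos(),readout.get_contact_force(),readout.get_grip_width())
r.release(); print(readout.get_contact_force(),readout.get_grip_width())
r.line_to(W(0,14,120),feed=.2); r.line_to(W(0,-60,200),feed=.25)
d=cam("wrist"); save(d,"pics/w4.png"); print(readout.get_t())
E
python3 p.py
```

```text
False
[0.59270731 0.09253604 0.03520719] [ 0.43251982  0.74319111 -0.50206761] 0.019782292032409013
[-0.42621304  0.16347399  0.72512796] 0.08527186662818556
12.8917
```

View pics/w4.png

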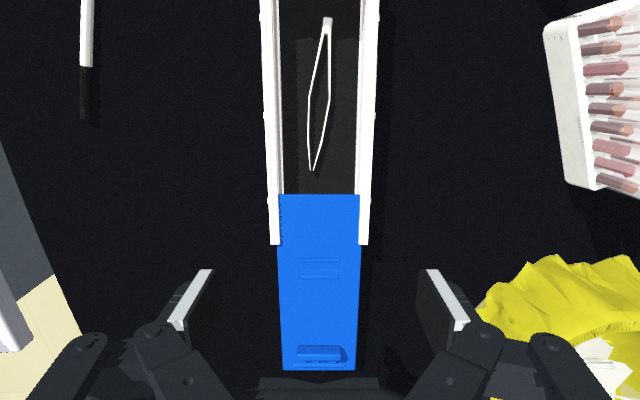

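The forceps lie flat inside, (327,20) to (312,170), well clear of the lid's nose at row 195. The bar is at (320,353).

```bash
cat > push.py <<'E'
from h import *
z=np.load("case.npz"); W=lambda x,y,h:[*((z["O"]+z["n"]*x+z["u"]*y)/1000),h/1000]
u=np.r_[z["u"],0]; n=np.r_[z["n"],0]; att=[180,0,float(z["yaw"])]
Y=lambda:(np.array(readout.get_tool_pos())[:2]*1000-z["O"])@z["u"]
r.line_to(W(0,-290,120),feed=.25,attitude=att); r.clamp(20)
r.line_to(W(0,-290,50),feed=.15); print("down",r.line_to(W(0,-288,34),feed=.06,guard=4),readout.get_tool_pos())
r.wait(.2); F0=np.array(readout.get_contact_force()); print("F0",F0.round(2))
f=lambda:(lambda F:(round(-F@u,2),round(F@n,2),round(F[2],2)))(np.array(readout.get_contact_force())-F0)
for y in (-268,-240,-200,-160,-125):
    h=r.line_to(W(0,y,34),feed=.06,guard=6); print(y,h,round(Y(),1),f())
    if h: break
d=cam("wrist"); save(d,"pics/w5.png"); print(readout.get_t())
E
python3 push.py
```

```text
down False [ 0.54748787 -0.20582082  0.0337703 ]
F0 [-0.79  0.75  0.14]
-268 False -267.2 (np.float64(1.12), np.float64(1.66), np.float64(-0.06))
-240 False -239.4 (np.float64(1.62), np.float64(1.71), np.float64(0.25))
-200 False -200.1 (np.float64(0.19), np.float64(1.85), np.float64(0.0))
-160 False -160.2 (np.float64(0.58), np.float64(0.5), np.float64(0.02))
-125 False -125.1 (np.float64(0.93), np.float64(0.7), np.float64(0.53))
19.5333
```

View pics/w5.png

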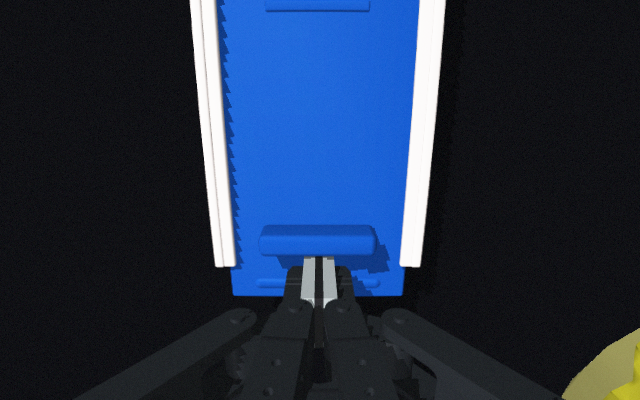

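The bar at (318,240) sits square with the fingers behind its middle, and the lid is straight in its channel.

```bash
cat > push2.py <<'E'
from h import *
z=np.load("case.npz"); W=lambda x,y,h:[*((z["O"]+z["n"]*x+z["u"]*y)/1000),h/1000]
u=np.r_[z["u"],0]; n=np.r_[z["n"],0]
Y=lambda:(np.array(readout.get_tool_pos())[:2]*1000-z["O"])@z["u"]
F0=np.array([-.79,.75,.14])
f=lambda:-(np.array(readout.get_contact_force())-F0)@u
d=cam("wrist"); b=(px2plane(d,[(318,226)],.046)[0,:2]*1000-z["O"])@z["u"]-5; off=b-Y(); print("bar",b,"off",off)
log=[];peak=0;drop=False;y=-125.; ymax=-60
while y<-85:
    y+=.5; r.line_to(W(0,y,34),feed=.02); F=f(); bar=Y()+off; log.append((round(bar,1),round(float(F),1)))
    peak=max(peak,F)
    if peak>4.5 and F<peak-3 and F<4: drop=True
    if F>16 or (drop and F>7.5): break
print(log); print("peak",peak,drop,readout.get_t())
if drop and F>7.5:
    for _ in range(4): r.wait(.15); print(f())
E
python3 push2.py
```

```text
bar -102.49706001609798 off 22.94874922256426
[(np.float64(-101.8), 0.1), (np.float64(-101.1), 1.7), (np.float64(-100.5), 0.3), (np.float64(-100.0), -0.2), (np.float64(-99.5), 0.0), (np.float64(-99.0), 0.9), (np.float64(-98.5), 1.4), (np.float64(-98.0), 1.0), (np.float64(-97.5), 0.0), (np.float64(-97.0), 0.7), (np.float64(-96.5), 0.5), (np.float64(-96.0), 0.7), (np.float64(-95.5), 1.1), (np.float64(-95.0), 0.9), (np.float64(-94.5), 1.5), (np.float64(-94.0), 0.2), (np.float64(-93.5), -0.5), (np.float64(-93.0), 0.3), (np.float64(-92.5), 0.5), (np.float64(-92.0), 0.5), (np.float64(-91.5), 1.1), (np.float64(-91.0), 1.0), (np.float64(-90.5), 0.4), (np.float64(-90.0), 0.9), (np.float64(-89.5), 0.9), (np.float64(-89.3), 2.0), (np.float64(-88.9), 1.8), (np.float64(-87.8), 1.2), (np.float64(-87.3), 1.4), (np.float64(-87.1), 1.9), (np.float64(-87.0), 3.2), (np.float64(-86.8), 5.5), (np.float64(-86.7), 6.8), (np.float64(-86.6), 7.6), (np.float64(-86.5), 8.1), (np.float64(-86.3), 9.2), (np.float64(-85.9), 9.5), (np.float64(-85.3), 9.1), (np.float64(-84.3), 8.1), (np.float64(-82.8), 5.0), (np.float64(-80.1), -0.1), (np.float64(-80.4), 0.9), (np.float64(-80.4), 0.0), (np.float64(-80.0), 0.9), (np.float64(-79.5), 0.5), (np.float64(-79.0), -0.0), (np.float64(-78.5), 0.3), (np.float64(-78.0), 0.3), (np.float64(-77.5), 1.5), (np.float64(-77.0), 0.5), (np.float64(-76.5), 0.9), (np.float64(-76.0), 0.1), (np.float64(-75.4), 0.2), (np.float64(-75.0), 0.6), (np.float64(-74.5), -0.6), (np.float64(-74.0), 1.3), (np.float64(-73.5), 1.5), (np.float64(-73.0), -0.4), (np.float64(-72.5), 0.6), (np.float64(-72.0), 0.2), (np.float64(-71.5), 0.6), (np.float64(-71.0), 1.1), (np.float64(-70.5), 1.0), (np.float64(-70.4), 1.8), (np.float64(-70.1), 3.0), (np.float64(-69.8), 6.5), (np.float64(-69.7), 6.5), (np.float64(-69.6), 7.9)]
peak 9.54249388353942 True 36.5833
6.580527516289743
7.560391975950929
8.196852147272637
7.279677156467755
```

The ridge showed as a rise to 9.5 N and then a drop. The lid ran about 10 mm freely and is now on the bumper. I'll press slightly firmer, then let go.

```bash
cat > fin.py <<'E'
from h import *
z=np.load("case.npz"); u=np.r_[z["u"],0]; F0=np.array([-.79,.75,.14])
W=lambda x,y,h:[*((z["O"]+z["n"]*x+z["u"]*y)/1000),h/1000]
Y=lambda:(np.array(readout.get_tool_pos())[:2]*1000-z["O"])@z["u"]
f=lambda:-(np.array(readout.get_contact_force())-F0)@u
y0=Y(); print(y0); p=np.array(readout.get_tool_pos())
# last commanded target: 0.5 mm grid; lag shown in the log -> command ahead of the measured spot
y=-125+.5*68
for k in range(3):
    r.line_to(W(0,y+.5*(k+1),34),feed=.02); r.wait(.15); F=f(); print(Y(),F)
    if F>9: break
r.wait(.4); print(f())
r.line_to(W(0,y-12,34),feed=.05); print(f())
r.line_to(W(0,y-25,34),feed=.1); r.line_to(W(0,y-25,150),feed=.2); r.line_to(W(0,-110,230),feed=.25)
d=cam("wrist"); save(d,"pics/w6.png"); print(readout.get_t(),readout.get_contact_force())
E
sed -n 1,1p fin.py >/dev/null; python3 fin.py
```

```text
-92.48976720480626
-92.4105075235809 8.562327693937124
-92.24079863636193 9.664564778206193
8.857499336161013
0.8346853355131941
40.3333 [ 0.15629974 -0.27032175  0.05570819]
```

View pics/w6.png

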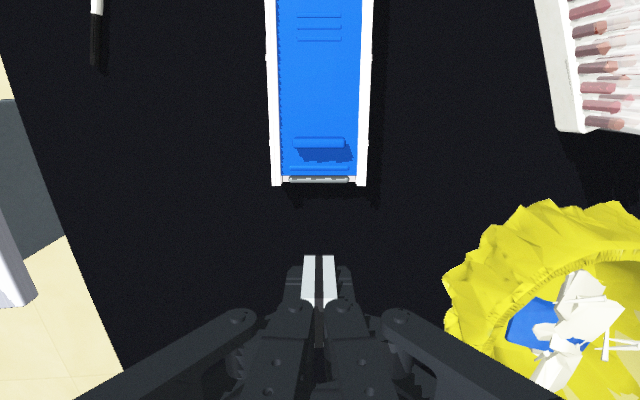

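The lid is shut: its trailing edge (row 176) is just inside the ridge (row 180), and the gripper is clear and touching nothing.

```bash
python3 -c "
from bench import r
print(r.job_done())"
```

```text
the job is handed in; nothing more can be done
None
```

The job is handed in: the forceps lie flat in the case, having dropped about 27 mm because the opening fingers wouldn't fit between the lips; the lid went over the ridge, was held on the bumper at about 9 N and released, the marker was not touched, and it took about 40 s.

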